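Find the push light whose switch still snaps

TASK

Three push lights that look alike stand on the table, but only one still has a working snap switch; the others stay soft and spring back. Press their buttons slowly and gently where they stand, never hard against the stop, until you feel one snap over and stay down, then let go of it and stand that light on the cork mat, wholly on it and with its button still down. Leave the other two lights where they are and disturb nothing else.

Things in the scene. Friction and masses are not known exactly. Their poses are not given: they have to be found in the camera images.
- light_a: one of three push lights that look alike, loose: round plastic housing 56 mm across, 28 mm tall, sides upright to 23 mm, about 0.15 kg; origin at the centre of its underside, z up. A flat round button head 33 mm across stands up in its middle. Each head is screwed on to its own height: its top is 38 to 60 mm above the underside while up; no listed pose tells which. More than 12 N breaks a button
- press_a (a joint): how far the button of light_a is down, m: 0 up, 0.008 at its hard stop. Working switch: resistance climbs from 2.4 to 5.7 N in the first 1 mm, falls away to nothing at 3.2 mm, then the button snaps to 6.7 mm and stays down (let go before that, it comes back up); pushed on, it stiffens to 12 N near 7.6 mm. Worn switch: 0.8 N, plus 0.7 to 0.9 N per mm, no snap, springs back. One of the three works
- stem_a: moving stem hidden inside light_a, carrying the button head (pressing the head counts as pressing it); origin on the axis, 12 mm above the light's underside while up. It does not tell the height of the head
- light_b: one of three push lights that look alike, loose: round plastic housing 56 mm across, 28 mm tall, sides upright to 23 mm, about 0.15 kg; origin at the centre of its underside, z up. A flat round button head 33 mm across stands up in its middle. Each head is screwed on to its own height: its top is 38 to 60 mm above the underside while up; no listed pose tells which. More than 12 N breaks a button
- press_b (a joint): how far the button of light_b is down, m: 0 up, 0.008 at its hard stop. Working switch: resistance climbs from 2.4 to 5.7 N in the first 1 mm, falls away to nothing at 3.2 mm, then the button snaps to 6.7 mm and stays down (let go before that, it comes back up); pushed on, it stiffens to 12 N near 7.6 mm. Worn switch: 0.8 N, plus 0.7 to 0.9 N per mm, no snap, springs back. One of the three works
- stem_b: moving stem hidden inside light_b, carrying the button head (pressing the head counts as pressing it); origin on the axis, 12 mm above the light's underside while up. It does not tell the height of the head
- light_c: one of three push lights that look alike, loose: round plastic housing 56 mm across, 28 mm tall, sides upright to 23 mm, about 0.15 kg; origin at the centre of its underside, z up. A flat round button head 33 mm across stands up in its middle. Each head is screwed on to its own height: its top is 38 to 60 mm above the underside while up; no listed pose tells which. More than 12 N breaks a button
- press_c (a joint): how far the button of light_c is down, m: 0 up, 0.008 at its hard stop. Working switch: resistance climbs from 2.4 to 5.7 N in the first 1 mm, falls away to nothing at 3.2 mm, then the button snaps to 6.7 mm and stays down (let go before that, it comes back up); pushed on, it stiffens to 12 N near 7.6 mm. Worn switch: 0.8 N, plus 0.7 to 0.9 N per mm, no snap, springs back. One of the three works
- stem_c: moving stem hidden inside light_c, carrying the button head (pressing the head counts as pressing it); origin on the axis, 12 mm above the light's underside while up. It does not tell the height of the head
- mat: round cork mat, 91 mm across, 9 mm thick, fast to the table; origin at the centre of its underside
- candle: small tea light candle in a metal cup, 38 mm across, 15 mm tall; a bystander, loose; origin at the centre of its underside
- glass: plain low drinking glass, 75 mm across, 90 mm tall; a bystander, loose; origin at the centre of its underside
- spice_jar: spice jar with a screw cap, 45 mm across, 106 mm tall; a bystander, loose; origin at the centre of its underside
- mill: salt shaker with a domed top, 44 mm across, 90 mm tall; a bystander, loose; origin at the centre of its underside
There are look-alikes about, which are no part of the job. Leave any pink or red look-alike of the light_a alone.

How it is judged:
By the outcome, as a careful person would: the job done as asked, in the order asked, and still so for the second after the job is handed in, with the robot touching nothing.
It also fails if it takes over 72 s, if anything falls off the work surface, if the arm or the gripper's body presses on something with over 40 N, if the wrist force passes 120 N, or if a joint passes its speed limit or range.

ROBOT

A 6-joint arm with a two-finger parallel gripper is mounted at the origin on a cart in front of the work surface, level with it; the furniture and walls round the work are solid. World frame = base frame: x ahead of the robot, y to its left, z up, the work surface at z = 0. Lengths are in mm, angles in rad, forces in N, time in s.
With the tool pointing down it reaches from about 300 to 775 mm from the base axis. Payload 14.6 kg.
Tool frame: the origin (TCP) lies midway between the tips of the shut fingers; the grasp point (between the pads) lies 19 mm behind it; y points along the fingers, z is the direction in which the jaws open and shut, and the axes are right-handed (so a half turn about y gives the same grasp; the last joint's range is limited). The gripper opens to 94 mm and grips with 3 to 60 N. Pads are 16 mm wide; open, the fingers measure 119 mm over their backs; the gripper's body (75 mm by 177 mm) begins 78 mm behind the grasp point.
Start: joints at [1.146, 0.3, 1.521, -0, 1.321, -0.067], TCP at [192.615, 515.159, 205.446] pointing down, gripper open.
Joint ranges: [-3.03, 3.03], [-0.79, 2.21], [0.23, 2.52], [-1.04, 4.18], [0, 3.07], [-2.55, 2.55]. Speed limits (rad/s): [2.22, 2.22, 2.57, 3.14, 3.14, 3.14].

INTERFACE

Orientations are given as [roll, pitch, yaw] about the fixed x, y, z axes, in that order (R = Rz(yaw) Ry(pitch) Rx(roll)).
In Python, from cell import manip gives the robot as it stands.
- The arm moves only by the tool play_rows, never from a script. Its argument "series" is a list of rows, each a list of 3 entries, a list of its own where there are three numbers: the shift along the tool's x, y, z in m, then the turn about the tool's y in rad, then the closure, from 0 (fully open) to 1 (shut). In form: [[[dx, dy, dz], twist, grip], ...]. A call has 1 to 20 rows; each row is the pose to reach, as a shift and turn from the pose measured when the call began, along the tool's axes at that moment; what a row does not reach only later rows make up. A row lasts 1/10 s, in which the tool goes at most 50 mm and 8.59 degrees, less where a joint would pass 70% of its speed; a pose out of reach is approached as far as the arm can. A call with a gripper value outside its range is refused whole. The fingers move at their own pace and stop on an object; "squeeze" is the grip in N (left out, the last holds). Time passes only in rows, so rows that repeat a pose let the fingers close. It gives the time, the measured TCP pose, the force and the opening at its end, in the units of the state.
- manip.read_state(): the state, without advancing time (a new reading comes with each control period).
- manip.camera(name): name is "scene" or "top"; returns the picture (400x640x3 uint8, red, green, blue); there is no depth.
- manip.camera_params(name): a dict with "K" (3x3 intrinsics, pixels), "rvec" (rotation vector, rad) and "tvec" (3), from world to camera coordinates, as OpenCV has them. Camera axes: x right, y down, z forward; pixel columns grow to the right and rows downward; lengths in mm; the calibration is good to about 2 mm. A picture is of the moment at which its call begins. camera_params takes no time and is no camera call.
- manip.sign_off(): hands the job in, once; it reports no verdict.
The state is a dict: "clock": time; "joints": joint angles; "qd": joint speeds; "effort": joint torques, N m; "eef_pos": TCP position; "eef_rot": TCP orientation; "wrist_force": force on the tool from outside, world axes, zero at the start; "moment": the same for the moment, N m; "finger_gap": finger opening in mm.
Only numpy, scipy, OpenCV 4.12 (cv2) and the standard library are available. Lean on these libraries where they do the work, as an engineer would, in place of code of your own. Each camera call takes 0.05 s, during which the arm holds its last target. There are 200 camera calls.

## Working session

There is one attempt and no reset: what is moved stays moved. The work goes in short steps, Python scripts to look and compute and a tool call to move; the robot and the scene stay as the last step left them, time stands still between calls to the robot, and variables do not carry over. Pictures are saved under pics/ and viewed, about 8 in all and at most 12, crops included, and the job is handed in when it is done.

Besides the shell and the picture viewer there is one more tool, called after ">>>" as name(argument=value, ...) on one line, values as JSON. play_rows: Moves the arm, as the interface text tells. Its arguments: {"type":"object","properties":{"series":{"type":"array","items":{"type":"array"}},"squeeze":{"type":"number"}},"required":["series"]}

```bash
mkdir -p pics; ls
python3 - <<'E'
from cell import manip
import cv2
s=manip.read_state()
print({k:s[k] for k in s})
for n in("scene","top"):
    cv2.imwrite(f"pics/{n}0.png",manip.camera(n)[:,:,::-1]); print(n,manip.camera_params(n))
E
```

```text
pics
{'clock': 0.0, 'joints': array([ 1.14641019e+00,  3.00471528e-01,  1.52159636e+00, -3.11671930e-05,
        1.32071993e+00, -6.65615336e-02]), 'qd': array([ 1.77515682e-03,  4.13872959e-05,  2.73109228e-04,  1.67499002e-03,
       -2.80808375e-04,  1.76667558e-03]), 'effort': array([-1.59071191e-03, -5.31804907e+01, -3.52754045e+01,  7.08976854e-02,
        2.42051360e-02, -5.25964424e-05]), 'eef_pos': array([192.5074987 , 514.91538249, 204.87963902]), 'eef_rot': array([-1.57199086e+00,  4.93722040e-05, -3.57816906e-01]), 'wrist_force': array([ 0.10351272,  0.40229611, -0.25185937]), 'moment': array([-0.01698102,  0.03420478, -0.03913634]), 'finger_gap': 94.07600953595632}
scene {'K': array([[505.64134992,   0.        , 319.29354383],
       [  0.        , 505.64134992, 196.09887794],
       [  0.        ,   0.        ,   1.        ]]), 'rvec': array([ 2.22381551, -1.03283803,  0.38061395]), 'tvec': array([-318.24287079,  351.02153239, 1051.03205384])}
top {'K': array([[375.04603181,   0.        , 318.68983751],
       [  0.        , 375.04603181, 201.04756424],
       [  0.        ,   0.        ,   1.        ]]), 'rvec': array([ 2.08836544, -2.10269688,  0.24384908]), 'tvec': array([  26.99482942,  530.96556708, 1045.68175563])}
```

View pics/scene0.png

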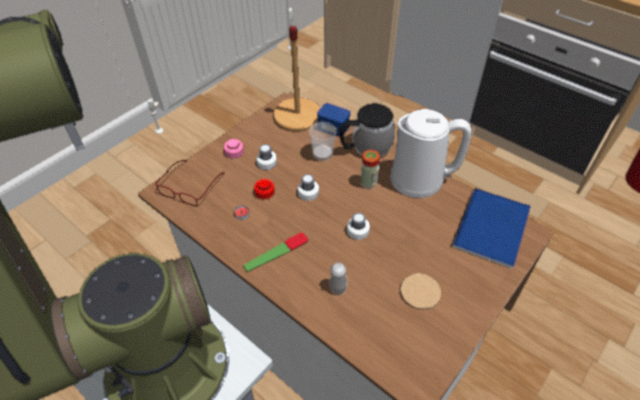

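View pics/top0.png

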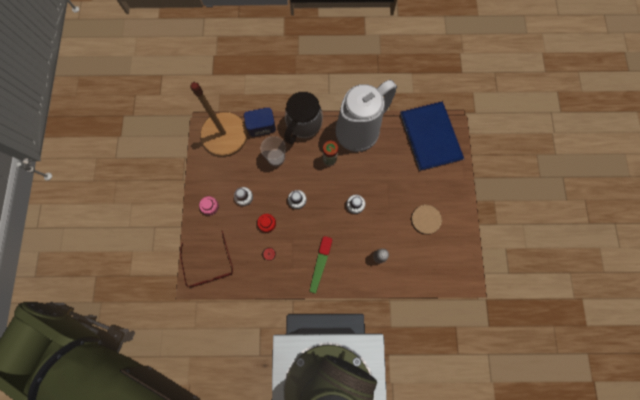

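The three white lights are at top-view pixels (243,196), (297,199) and (356,204). The pink one (208,205) and red one (266,223) are look-alikes, so I leave them. The mat is the plain tan disc at (426,219); the tan disc at (223,134) carries a roll-holder post. Next: measure these and confirm in one crop.

```bash
cat > h.py <<'E'
import numpy as np, cv2
from cell import manip
def cam(n):
    p=manip.camera_params(n); return p["K"],cv2.Rodrigues(np.array(p["rvec"]))[0],np.array(p["tvec"])
def cast(n,uv,z):
    K,R,t=cam(n); d=R.T@np.linalg.solve(K,[*uv,1]); c=-R.T@t
    return c+d*(z-c[2])/d[2]
def proj(n,P):
    K,R,t=cam(n); q=K@(R@np.array(P,float)+t); return q[:2]/q[2]
E
python3 - <<'E'
from h import *
T=cv2.imread("pics/top0.png");S=cv2.imread("pics/scene0.png")
for n,im,box in(("top",T,(225,180,375,220)),("scene",S,(240,135,380,245))):
    x0,y0,x1,y1=box
    hsv=cv2.cvtColor(im,cv2.COLOR_BGR2HSV); 
    m=((hsv[...,1]<60)&(hsv[...,2]>(150))).astype(np.uint8)
    M=np.zeros_like(m);M[y0:y1,x0:x1]=m[y0:y1,x0:x1]
    c,_=cv2.findContours(M,cv2.RETR_EXTERNAL,cv2.CHAIN_APPROX_NONE)
    for k in c:
        if cv2.contourArea(k)<60: continue
        (u,v),r=cv2.minEnclosingCircle(k); x,y,w,h=cv2.boundingRect(k)
        print(n,(round(u,1),round(v,1)),round(r,1),(x,y,w,h),cast(n,(u,v),20).round(1))
for n,im,box in(("top",T,(405,200,447,240)),("scene",S,(395,270,447,312)),("top",T,(370,240,400,270))):
    x0,y0,x1,y1=box; hsv=cv2.cvtColor(im,cv2.COLOR_BGR2HSV)
    m=(hsv[...,2]>140).astype(np.uint8);M=np.zeros_like(m);M[y0:y1,x0:x1]=m[y0:y1,x0:x1]
    c,_=cv2.findContours(M,cv2.RETR_EXTERNAL,cv2.CHAIN_APPROX_NONE)
    if not c: continue
    k=max(c,key=cv2.contourArea);x,y,w,h=cv2.boundingRect(k);e=(x+w/2-.5,y+h/2-.5)
    print("mat",n,e,w,h,cast(n,e,9).round(1),np.linalg.norm(cast(n,(x,e[1]),9)-cast(n,(x+w,e[1]),9)).round(1))
a=cv2.resize(T[180:220,225:375],None,fx=5,fy=5,interpolation=cv2.INTER_CUBIC)
b=cv2.resize(S[140:245,240:380],None,fx=3.6,fy=3.6,interpolation=cv2.INTER_CUBIC)
o=np.zeros((a.shape[0]+b.shape[0],750,3),np.uint8);o[:a.shape[0],:a.shape[1]]=a;o[a.shape[0]:,:b.shape[1]]=b
cv2.imwrite("pics/crop1.png",o);print(o.shape)
E
```

```text
top (356.0, 203.0) 8.6 (349, 195, 16, 17) [534.4 -90.9  20. ]
scene (359.6, 225.3) 12.8 (347, 213, 23, 25) [538.7 -92.5  20. ]
scene (307.9, 188.3) 11.0 (297, 181, 22, 18) [550.1  89.8  20. ]
scene (307.5, 177.0) 5.5 (302, 174, 12, 9) [580.8 118.1  20. ]
scene (266.2, 158.0) 10.2 (256, 151, 21, 17) [561.8 256.8  20. ]
scene (320.5, 144.5) 13.4 (311, 135, 21, 23) [702.9 175.1  20. ]
mat top (427.0, 218.5) 29 28 [ 486.6 -308.1    9. ] 88.8
mat scene (420.5, 290.5) 52 42 [ 484.5 -308.7    9. ] 118.3
mat top (383.5, 254.0) 6 7 [ 379.3 -169.8    9. ] 18.0
(578, 750, 3)
```

View pics/crop1.png

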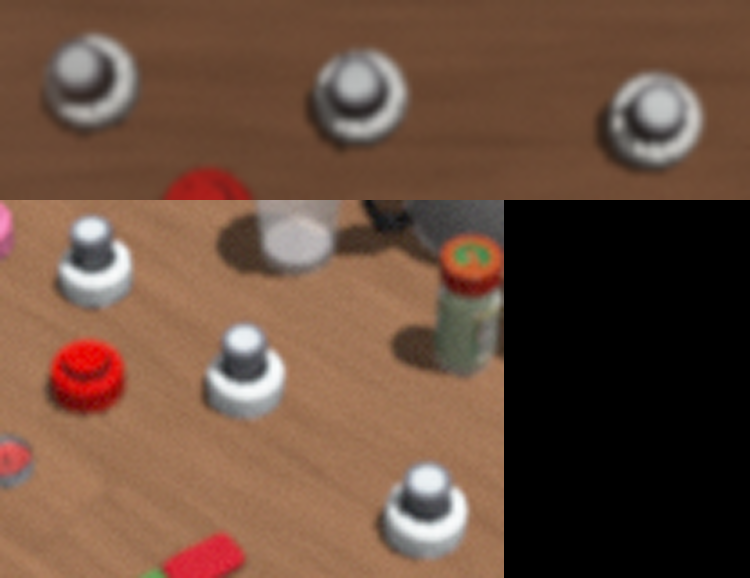

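The crop shows three identical white lights with grey heads, from left to right in the image. Call them L (y≈+), M and R. Next I get centres and head heights from the two views.

Run:
```python
from h import *
ring=[(91,82),(361,97),(654,119)];ht=[(81,64),(356,81),(660,107)];hs=[(92,229),(244,340),(428,481)]
for r,a,b in zip(ring,ht,hs):
    f=lambda p:(224.6+p[0]/5,179.6+p[1]/5); g=(239.6+b[0]/3.6,139.6+(b[1]-200)/3.6)
    c=cast("top",f(r),26)
    zs=np.arange(30,75,.5); i=np.argmin([np.linalg.norm(cast("scene",g,z)[:2]-c[:2]) for z in zs]);z=zs[i]
    zb=zs[np.argmin([np.linalg.norm(cast("scene",g,q)[:2]-cast("top",f(a),q)[:2]) for q in zs])]
    print("ring",c.round(1),"z(axis)",z,cast("scene",g,z).round(1),"z(2view)",zb,cast("top",f(a),zb).round(1))
    # height from edges of the rings in the scene
S=cv2.imread("pics/top0.png")
for n,uv,z in(("top",(208,205),30),("top",(266,223),30),("top",(269,254),15),("top",(382,255),85),("top",(330,149),100),("top",(273,152),60)):
    print(uv,cast(n,uv,z).round(0))
s=manip.read_state();from scipy.spatial.transform import Rotation as R
print(R.from_euler("xyz",s["eef_rot"]).as_matrix().round(3))
```

```text
ring [557.5 256.2  26. ] z(axis) 62.5 [560.2 254.1  62.5] z(2view) 62.5 [559.3 254.9  62.5]
ring [546.8  90.4  26. ] z(axis) 60.0 [548.4  88.7  60. ] z(2view) 57.5 [549.   91.5  57.5]
ring [531.7 -88.5  26. ] z(axis) 54.0 [533.4 -90.9  54. ] z(2view) 53.0 [532.8 -89.6  53. ]
(208, 205) [529. 360.  30.]
(266, 223) [472. 182.  30.]
(269, 254) [381. 173.  15.]
(382, 255) [ 369. -153.   85.]
(330, 149) [680. -11. 100.]
(273, 152) [687. 162.  60.]
[[ 0.937 -0.     0.35 ]
 [-0.35  -0.001  0.937]
 [-0.    -1.    -0.001]]
```

Heads are at about z = 62, 58 and 53, which fits the 38–60 range. I shut the fingers and go above L.

>>> play_rows(series=[[[0.04, 0.01, -0.01], 0, 1], [[0.08, 0.02, -0.02], 0, 1], [[0.12, 0.03, -0.03], 0, 1], [[0.16, 0.04, -0.04], 0, 1], [[0.2, 0.05, -0.05], 0, 1], [[0.24, 0.06, -0.065], 0, 1], [[0.28, 0.08, -0.075], 0, 1], [[0.32, 0.09, -0.085], 0, 1], [[0.36, 0.1, -0.095], 0, 1], [[0.4, 0.115, -0.105], 0, 1], [[0.434, 0.12, -0.115], 0, 1], [[0.434, 0.12, -0.115], 0, 1], [[0.434, 0.12, -0.115], 0, 1], [[0.434, 0.12, -0.115], 0, 1]], squeeze=10)

```text
clock: 1.5
eef_pos: [558.1, 255.8, 85.1]
eef_rot: [-1.572, 0.0, -0.357]
wrist_force: [-0.4, -0.0, 0.8]
finger_gap: 0.3
```

>>> play_rows(series=[[[0, 0.005, 0], 0, 1], [[0, 0.01, 0], 0, 1], [[0, 0.014, 0], 0, 1], [[0, 0.017, 0], 0, 1], [[0, 0.019, 0], 0, 1], [[0, 0.02, 0], 0, 1], [[0, 0.02, 0], 0, 1], [[0, 0.02, 0], 0, 1]])

```text
clock: 2.3
eef_pos: [558.1, 255.8, 65.2]
eef_rot: [-1.572, 0.0, -0.357]
wrist_force: [-0.8, -0.3, -0.6]
finger_gap: 0.8
```

>>> play_rows(series=[[[0, 0.0005, 0], 0, 1], [[0, 0.001, 0], 0, 1], [[0, 0.0015, 0], 0, 1], [[0, 0.002, 0], 0, 1], [[0, 0.0025, 0], 0, 1], [[0, 0.003, 0], 0, 1], [[0, 0.003, 0], 0, 1], [[0, 0.003, 0], 0, 1]])

```text
clock: 3.1
eef_pos: [558.1, 255.8, 62.2]
eef_rot: [-1.572, 0.0, -0.357]
wrist_force: [0.5, -0.6, -0.1]
finger_gap: 0.3
```

>>> play_rows(series=[[[0, 0.0005, 0], 0, 1], [[0, 0.001, 0], 0, 1], [[0, 0.0015, 0], 0, 1], [[0, 0.0015, 0], 0, 1], [[0, 0.0015, 0], 0, 1]])

```text
clock: 3.6
eef_pos: [558.2, 255.8, 60.7]
eef_rot: [-1.572, 0.0, -0.357]
wrist_force: [1.0, 0.0, 0.2]
finger_gap: 0.7
```

>>> play_rows(series=[[[0, 0.0005, 0], 0, 1], [[0, 0.001, 0], 0, 1], [[0, 0.0015, 0], 0, 1], [[0, 0.0015, 0], 0, 1], [[0, 0.0015, 0], 0, 1]])

```text
clock: 4.1
eef_pos: [558.1, 255.8, 59.3]
eef_rot: [-1.572, 0.0, -0.357]
wrist_force: [-0.1, 0.4, 0.5]
finger_gap: 0.5
```

>>> play_rows(series=[[[0, 0.0005, 0], 0, 1], [[0, 0.001, 0], 0, 1], [[0, 0.0015, 0], 0, 1], [[0, 0.0015, 0], 0, 1], [[0, 0.0015, 0], 0, 1]])

```text
clock: 4.6
eef_pos: [558.2, 255.8, 57.8]
eef_rot: [-1.572, 0.0, -0.357]
wrist_force: [-1.1, -0.3, 2.2]
finger_gap: 0.7
```

>>> play_rows(series=[[[0, 0.0005, 0], 0, 1], [[0, 0.001, 0], 0, 1], [[0, 0.001, 0], 0, 1], [[0, 0.001, 0], 0, 1]])

```text
clock: 5.0
eef_pos: [558.2, 255.7, 56.8]
eef_rot: [-1.572, 0.0, -0.357]
wrist_force: [-1.1, 0.0, 2.3]
finger_gap: 0.7
```

>>> play_rows(series=[[[0, 0.0005, 0], 0, 1], [[0, 0.001, 0], 0, 1], [[0, 0.001, 0], 0, 1], [[0, 0.001, 0], 0, 1]])

```text
clock: 5.4
eef_pos: [558.2, 255.8, 55.9]
eef_rot: [-1.572, 0.0, -0.357]
wrist_force: [-1.9, -0.0, 3.4]
finger_gap: 0.5
```

>>> play_rows(series=[[[0, 0.0005, 0], 0, 1], [[0, 0.001, 0], 0, 1], [[0, 0.001, 0], 0, 1], [[0, 0.001, 0], 0, 1]])

```text
clock: 5.8
eef_pos: [558.2, 255.8, 54.9]
eef_rot: [-1.572, 0.0, -0.357]
wrist_force: [-1.2, -0.2, 3.8]
finger_gap: 0.5
```

L is soft: about 0.8 N/mm from z≈58.8, with no snap, so it is worn. I retract and go to M.

>>> play_rows(series=[[[0, -0.003, 0], 0, 1], [[0, -0.01, 0], 0, 1], [[0, -0.025, 0], 0, 1], [[0.003, -0.025, -0.01], 0, 1], [[0.014, -0.025, -0.045], 0, 1], [[0.025, -0.025, -0.085], 0, 1], [[0.037, -0.025, -0.12], 0, 1], [[0.045, -0.025, -0.147], 0, 1], [[0.049, -0.02, -0.159], 0, 1], [[0.049, -0.014, -0.159], 0, 1], [[0.049, -0.01, -0.159], 0, 1], [[0.049, -0.008, -0.159], 0, 1], [[0.049, -0.007, -0.159], 0, 1], [[0.049, -0.007, -0.159], 0, 1]])

```text
clock: 7.2
eef_pos: [548.5, 90.4, 61.9]
eef_rot: [-1.572, 0.0, -0.356]
wrist_force: [-0.2, 0.0, 0.1]
finger_gap: 0.5
```

>>> play_rows(series=[[[0, 0.0005, 0], 0, 1], [[0, 0.001, 0], 0, 1], [[0, 0.0015, 0], 0, 1], [[0, 0.0015, 0], 0, 1], [[0, 0.0015, 0], 0, 1]])

```text
clock: 7.7
eef_pos: [548.5, 90.3, 60.4]
eef_rot: [-1.572, 0.0, -0.356]
wrist_force: [0.7, -0.3, 0.3]
finger_gap: 0.8
```

>>> play_rows(series=[[[0, 0.0005, 0], 0, 1], [[0, 0.001, 0], 0, 1], [[0, 0.0015, 0], 0, 1], [[0, 0.0015, 0], 0, 1], [[0, 0.0015, 0], 0, 1]])

```text
clock: 8.2
eef_pos: [548.5, 90.4, 58.9]
eef_rot: [-1.572, 0.0, -0.356]
wrist_force: [0.9, -0.4, 0.2]
finger_gap: 0.7
```

>>> play_rows(series=[[[0, 0.0005, 0], 0, 1], [[0, 0.001, 0], 0, 1], [[0, 0.0015, 0], 0, 1], [[0, 0.0015, 0], 0, 1], [[0, 0.0015, 0], 0, 1]])

```text
clock: 8.7
eef_pos: [548.5, 90.4, 57.4]
eef_rot: [-1.572, 0.0, -0.356]
wrist_force: [-0.2, 0.3, 1.3]
finger_gap: 0.6
```

>>> play_rows(series=[[[0, 0.0005, 0], 0, 1], [[0, 0.001, 0], 0, 1], [[0, 0.001, 0], 0, 1], [[0, 0.001, 0], 0, 1]])

```text
clock: 9.1
eef_pos: [548.6, 90.4, 56.5]
eef_rot: [-1.572, 0.0, -0.356]
wrist_force: [-0.0, 0.5, 2.5]
finger_gap: 0.5
```

>>> play_rows(series=[[[0, 0.0005, 0], 0, 1], [[0, 0.001, 0], 0, 1], [[0, 0.001, 0], 0, 1], [[0, 0.001, 0], 0, 1]])

```text
clock: 9.5
eef_pos: [548.6, 90.3, 55.5]
eef_rot: [-1.572, 0.0, -0.356]
wrist_force: [-1.5, -0.3, 3.7]
finger_gap: 0.5
```

>>> play_rows(series=[[[0, 0.0005, 0], 0, 1], [[0, 0.001, 0], 0, 1], [[0, 0.001, 0], 0, 1], [[0, 0.001, 0], 0, 1]])

```text
clock: 9.9
eef_pos: [548.6, 90.4, 54.6]
eef_rot: [-1.572, -0.0, -0.356]
wrist_force: [-0.6, 0.2, 4.4]
finger_gap: 0.5
```

>>> play_rows(series=[[[0, 0.0005, 0], 0, 1], [[0, 0.001, 0], 0, 1], [[0, 0.001, 0], 0, 1], [[0, 0.001, 0], 0, 1]])

```text
clock: 10.3
eef_pos: [548.6, 90.4, 53.6]
eef_rot: [-1.571, -0.0, -0.356]
wrist_force: [-2.1, 0.3, 5.5]
finger_gap: 0.5
```

M is also worn: it rises steadily over 4 mm without a snap. That leaves R, which I still have to press down.

>>> play_rows(series=[[[0, -0.003, 0], 0, 1], [[0, -0.01, 0], 0, 1], [[0, -0.025, 0], 0, 1], [[0.003, -0.025, -0.01], 0, 1], [[0.014, -0.025, -0.05], 0, 1], [[0.025, -0.025, -0.09], 0, 1], [[0.036, -0.025, -0.13], 0, 1], [[0.045, -0.025, -0.16], 0, 1], [[0.0485, -0.02, -0.174], 0, 1], [[0.0485, -0.012, -0.174], 0, 1], [[0.0485, -0.008, -0.174], 0, 1], [[0.0485, -0.005, -0.174], 0, 1], [[0.0485, -0.004, -0.174], 0, 1], [[0.0485, -0.004, -0.174], 0, 1]])

```text
clock: 11.7
eef_pos: [533.5, -88.9, 57.6]
eef_rot: [-1.572, 0.0, -0.355]
wrist_force: [-0.7, -1.2, 0.1]
finger_gap: 0.3
```

>>> play_rows(series=[[[0, 0.0005, 0], 0, 1], [[0, 0.001, 0], 0, 1], [[0, 0.0015, 0], 0, 1], [[0, 0.0015, 0], 0, 1], [[0, 0.0015, 0], 0, 1]])

```text
clock: 12.2
eef_pos: [533.5, -88.9, 56.1]
eef_rot: [-1.571, 0.0, -0.355]
wrist_force: [-0.7, 0.4, -0.9]
finger_gap: 0.5
```

>>> play_rows(series=[[[0, 0.0005, 0], 0, 1], [[0, 0.001, 0], 0, 1], [[0, 0.0015, 0], 0, 1], [[0, 0.0015, 0], 0, 1], [[0, 0.0015, 0], 0, 1]])

```text
clock: 12.7
eef_pos: [533.5, -88.9, 54.7]
eef_rot: [-1.572, -0.0, -0.355]
wrist_force: [-0.7, -0.4, 0.9]
finger_gap: 0.8
```

>>> play_rows(series=[[[0, 0.0005, 0], 0, 1], [[0, 0.001, 0], 0, 1], [[0, 0.001, 0], 0, 1], [[0, 0.001, 0], 0, 1]])

```text
clock: 13.1
eef_pos: [533.6, -88.9, 53.8]
eef_rot: [-1.571, -0.0, -0.355]
wrist_force: [-0.2, -0.1, 2.8]
finger_gap: 0.6
```

>>> play_rows(series=[[[0, 0.0005, 0], 0, 1], [[0, 0.0007, 0], 0, 1], [[0, 0.0007, 0], 0, 1]])

```text
clock: 13.4
eef_pos: [533.6, -88.9, 53.1]
eef_rot: [-1.571, -0.0, -0.355]
wrist_force: [-1.8, -0.2, 3.2]
finger_gap: 0.6
```

>>> play_rows(series=[[[0, 0.0005, 0], 0, 1], [[0, 0.001, 0], 0, 1], [[0, 0.001, 0], 0, 1]])

```text
clock: 13.7
eef_pos: [533.5, -88.9, 51.8]
eef_rot: [-1.571, -0.0, -0.355]
wrist_force: [-0.2, 0.2, 0.6]
finger_gap: 0.6
```

>>> play_rows(series=[[[0, 0.0005, 0], 0, 1], [[0, 0.001, 0], 0, 1], [[0, 0.001, 0], 0, 1]])

```text
clock: 14.0
eef_pos: [533.4, -88.9, 50.6]
eef_rot: [-1.572, 0.0, -0.355]
wrist_force: [-0.8, -0.0, -0.3]
finger_gap: 0.6
```

>>> play_rows(series=[[[0, 0.0005, 0], 0, 1], [[0, 0.0008, 0], 0, 1], [[0, 0.0008, 0], 0, 1]])

```text
clock: 14.3
eef_pos: [533.4, -88.9, 49.8]
eef_rot: [-1.572, 0.0, -0.355]
wrist_force: [-0.3, -0.1, 0.3]
finger_gap: 0.0
```

>>> play_rows(series=[[[0, -0.003, 0], 0, 1], [[0, -0.01, 0], 0, 1], [[0, -0.02, 0], 0, 1], [[0, -0.03, 0], 0, 1], [[0, -0.03, 0], 0, 1]])

```text
clock: 14.8
eef_pos: [534.3, -89.0, 81.7]
eef_rot: [-1.571, -0.002, -0.355]
wrist_force: [0.1, 0.1, 0.3]
finger_gap: 0.7
```

R felt the rise, then the fall to nothing, and stayed free of force for 2 mm more. I open, lift and look.

>>> play_rows(series=[[[0, -0.02, 0], 0, 0], [[0, -0.05, 0], 0, 0], [[0, -0.09, 0], 0, 0], [[0, -0.12, 0], 0, 0], [[0, -0.12, 0], 0, 0], [[0, -0.12, 0], 0, 0]])

```text
clock: 15.4
eef_pos: [533.9, -88.9, 201.7]
eef_rot: [-1.571, -0.003, -0.355]
wrist_force: [-0.1, -0.5, -0.3]
finger_gap: 45.1
```

Run:
```python
from h import *
S=manip.camera("scene")[:,:,::-1];T=manip.camera("top")[:,:,::-1];cv2.imwrite("pics/s2.png",S);cv2.imwrite("pics/t2.png",T)
A=cv2.imread("pics/scene0.png")
c=lambda im,x,y:cv2.resize(im[y:y+60,x:x+60],None,fx=6.5,fy=6.5,interpolation=cv2.INTER_CUBIC)
cv2.imwrite("pics/crop2.png",np.hstack([c(A,330,200),c(S,330,200)]))
```

```text
(no output)
```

View pics/crop2.png

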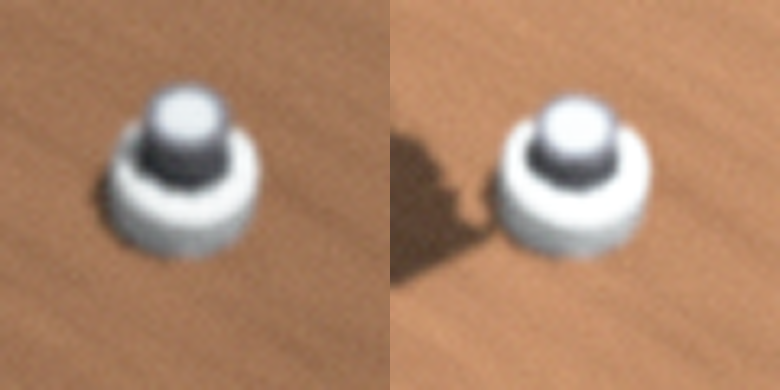

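The head now sits clearly lower and the housing has not moved. The light's centre is about (533,-89.5), so I descend with the jaws open to grip the housing.

>>> play_rows(series=[[[0, 0.0, 0], 0, 0], [[0, 0.02, 0], 0, 0], [[0, 0.04, 0], 0, 0], [[0, 0.06, 0], 0, 0], [[0, 0.08, 0], 0, 0], [[0, 0.1, 0], 0, 0], [[0, 0.115, 0], 0, 0], [[0, 0.13, 0], 0, 0], [[0, 0.13, 0], 0, 0]])

```text
clock: 16.4
eef_pos: [532.1, -88.6, 67.9]
eef_rot: [-1.572, 0.004, -0.355]
wrist_force: [0.7, -0.2, 0.3]
finger_gap: 93.8
```

>>> play_rows(series=[[[-0.001, 0.01, -0.001], 0, 0], [[-0.001, 0.02, -0.001], 0, 0], [[-0.001, 0.03, -0.001], 0, 0], [[-0.001, 0.04, -0.001], 0, 0], [[-0.001, 0.05, -0.001], 0, 0], [[-0.001, 0.058, -0.001], 0, 0], [[-0.001, 0.064, -0.001], 0, 0], [[-0.001, 0.067, -0.001], 0, 0], [[-0.001, 0.067, -0.001], 0, 0]])

```text
clock: 17.3
eef_pos: [530.6, -89.1, 0.8]
eef_rot: [-1.572, 0.004, -0.355]
wrist_force: [0.2, 0.3, 0.3]
finger_gap: 94.1
```

>>> play_rows(series=[[[0.002, -0.003, 0], 0, 0], [[0.002, -0.003, 0], 0, 0.2], [[0.002, -0.003, 0], 0, 0.3], [[0.002, -0.003, 0], 0, 0.33], [[0.002, -0.003, 0], 0, 0.36], [[0.002, -0.003, 0], 0, 0.38], [[0.002, -0.003, 0], 0, 0.4], [[0.002, -0.003, 0], 0, 0.42], [[0.002, -0.003, 0], 0, 0.46], [[0.002, -0.003, 0], 0, 0.5], [[0.002, -0.003, 0], 0, 0.5], [[0.002, -0.003, 0], 0, 0.5]], squeeze=15)

```text
clock: 18.5
eef_pos: [532.5, -89.8, 3.8]
eef_rot: [-1.572, 0.004, -0.355]
wrist_force: [0.3, -0.4, 0.6]
finger_gap: 55.1
```

>>> play_rows(series=[[[0, -0.005, 0], 0, 0.5], [[0, -0.015, 0], 0, 0.5], [[0, -0.03, 0], 0, 0.5], [[0, -0.04, 0], 0, 0.5], [[0, -0.045, 0], 0, 0.5], [[0, -0.045, 0], 0, 0.5]])

```text
clock: 19.1
eef_pos: [533.0, -89.9, 49.5]
eef_rot: [-1.572, 0.003, -0.355]
wrist_force: [-0.1, -0.4, -1.1]
finger_gap: 55.7
```

>>> play_rows(series=[[[0.001, 0, -0.008], 0, 0.5], [[0.004, 0, -0.025], 0, 0.5], [[0.007, 0, -0.05], 0, 0.5], [[0.011, 0, -0.075], 0, 0.5], [[0.014, 0, -0.1], 0, 0.5], [[0.018, 0, -0.125], 0, 0.5], [[0.022, 0, -0.15], 0, 0.5], [[0.025, 0, -0.175], 0, 0.5], [[0.029, 0, -0.2], 0, 0.5], [[0.031, 0, -0.215], 0, 0.5], [[0.032, 0, -0.221], 0, 0.5], [[0.032, 0, -0.221], 0, 0.5], [[0.032, 0, -0.221], 0, 0.5]])

```text
clock: 20.4
eef_pos: [486.3, -307.5, 49.5]
eef_rot: [-1.572, 0.003, -0.355]
wrist_force: [0.1, 0.1, -2.2]
finger_gap: 55.6
```

Run:
```python
from h import *
S=manip.camera("scene")[:,:,::-1];T=manip.camera("top")[:,:,::-1]
c=lambda im,x,y:cv2.resize(im[y:y+100,x:x+100],None,fx=3.9,fy=3.9,interpolation=cv2.INTER_CUBIC)
cv2.imwrite("pics/crop3.png",np.hstack([c(S,370,220),c(T,375,170)]))
```

```text
(no output)
```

View pics/crop3.png

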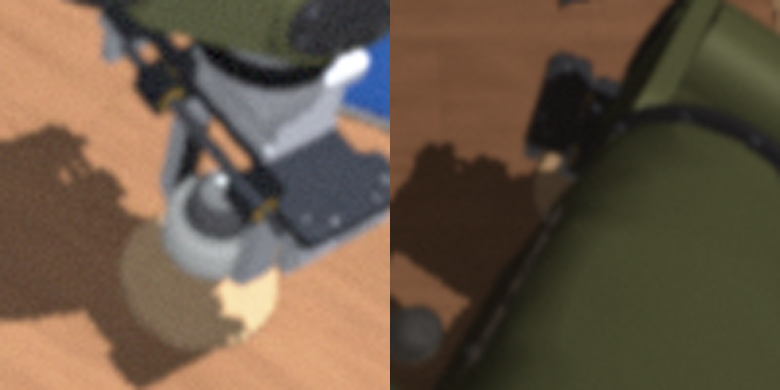

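The light is held upright over the mat, which sits at scene crop (200,290). I lower it 37 mm, slowly at the end.

>>> play_rows(series=[[[0, 0.006, 0], 0, 0.5], [[0, 0.013, 0], 0, 0.5], [[0, 0.02, 0], 0, 0.5], [[0, 0.026, 0], 0, 0.5], [[0, 0.03, 0], 0, 0.5], [[0, 0.032, 0], 0, 0.5], [[0, 0.033, 0], 0, 0.5], [[0, 0.034, 0], 0, 0.5], [[0, 0.0345, 0], 0, 0.5], [[0, 0.035, 0], 0, 0.5], [[0, 0.0355, 0], 0, 0.5], [[0, 0.0355, 0], 0, 0.5]])

```text
clock: 21.7
eef_pos: [486.3, -307.4, 14.1]
eef_rot: [-1.572, 0.003, -0.354]
wrist_force: [0.3, -0.2, -2.0]
finger_gap: 55.3
```

>>> play_rows(series=[[[0, 0.0005, 0], 0, 0.5], [[0, 0.001, 0], 0, 0.5], [[0, 0.001, 0], 0, 0.5]])

```text
clock: 22.0
eef_pos: [486.2, -307.3, 13.0]
eef_rot: [-1.572, 0.003, -0.354]
wrist_force: [0.2, 0.3, -1.3]
finger_gap: 55.3
```

>>> play_rows(series=[[[0, 0.0003, 0], 0, 0.5], [[0, 0.0005, 0], 0, 0.5], [[0, 0.0005, 0], 0, 0.5]])

```text
clock: 22.3
eef_pos: [486.3, -307.4, 12.7]
eef_rot: [-1.572, 0.003, -0.354]
wrist_force: [-0.6, 1.0, 1.6]
finger_gap: 55.7
```

It is resting on the mat (+1.6 N). I release slowly and rise.

>>> play_rows(series=[[[0, 0, 0], 0, 0.4], [[0, 0, 0], 0, 0.36], [[0, 0, 0], 0, 0.3], [[0, 0, 0], 0, 0.2], [[0, 0, 0], 0, 0], [[0, 0, 0], 0, 0], [[0, 0, 0], 0, 0], [[0, 0, 0], 0, 0]])

```text
clock: 23.1
eef_pos: [486.3, -307.4, 12.8]
eef_rot: [-1.572, 0.003, -0.354]
wrist_force: [0.7, -0.4, 0.0]
finger_gap: 93.9
```

>>> play_rows(series=[[[0, -0.01, 0], 0, 0], [[0, -0.03, 0], 0, 0], [[0, -0.06, 0], 0, 0], [[0, -0.1, 0], 0, 0], [[0, -0.14, 0], 0, 0], [[0, -0.18, 0], 0, 0], [[-0.02, -0.2, 0.05], 0, 0], [[-0.04, -0.2, 0.1], 0, 0], [[-0.06, -0.2, 0.15], 0, 0], [[-0.08, -0.2, 0.2], 0, 0], [[-0.1, -0.2, 0.25], 0, 0], [[-0.1, -0.2, 0.3], 0, 0], [[-0.1, -0.2, 0.3], 0, 0], [[-0.1, -0.2, 0.3], 0, 0]])

```text
clock: 24.5
eef_pos: [497.3, 11.0, 213.5]
eef_rot: [-1.571, 0.002, -0.351]
wrist_force: [-0.1, 0.1, -0.6]
finger_gap: 94.1
```

Run:
```python
from h import *
S=manip.camera("scene")[:,:,::-1];T=manip.camera("top")[:,:,::-1]
cv2.imwrite("pics/s4.png",S);cv2.imwrite("pics/t4.png",T)
c=lambda im,x,y:cv2.resize(im[y:y+70,x:x+70],None,fx=5.5,fy=5.5,interpolation=cv2.INTER_CUBIC)
cv2.imwrite("pics/crop4.png",np.hstack([c(S,385,250),c(T,390,185)]))
```

```text
(no output)
```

View pics/crop4.png

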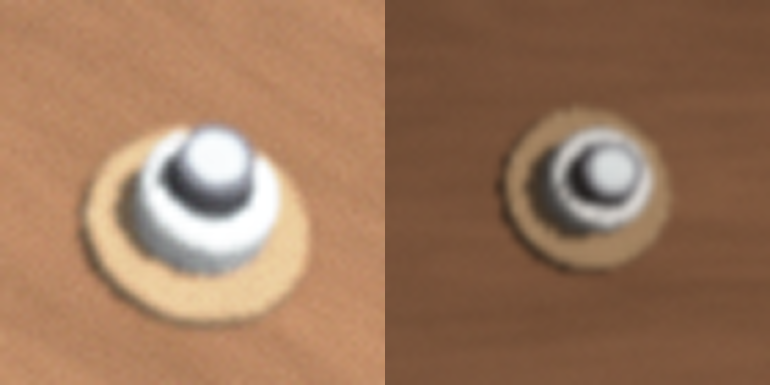

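View pics/s4.png

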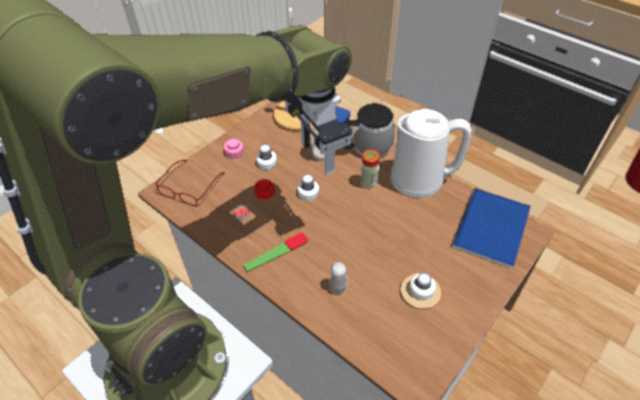

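The light stands on the mat inside its rim, with the head low. The other lights and bystanders look unmoved. One numeric check next.

Run:
```python
from h import *
c=cast("top",(389.6+216/5.5,184.6+178/5.5),35);m=cast("top",(389.6+203/5.5,184.6+188/5.5),9)
print("light",c.round(1),"mat",m.round(1),"offset",np.linalg.norm((c-m)[:2]).round(1),"allowed 17.5")
g=(384.6+215/5.5,249.6+153/5.5);zs=np.arange(35,85,.5)
print("head top",zs[np.argmin([np.linalg.norm(cast("scene",g,z)[:2]-c[:2]) for z in zs])],"expect down ~57, up ~64 (+bias ~0-3)")
A=cv2.imread("pics/scene0.png");B=cv2.imread("pics/s4.png")
for n,(x,y) in dict(L=(250,140),M=(293,168),mill=(325,255),jar=(357,148)).items():
    a,b=[cv2.cvtColor(i[y:y+40,x:x+32],cv2.COLOR_BGR2GRAY).astype(np.float32) for i in(A,B)]
    print(n,np.round(cv2.phaseCorrelate(a,b,cv2.createHanningWindow((32,40),cv2.CV_32F)),2))
```

```text
light [ 486.3 -306.5   35. ] mat [ 485.7 -306.5    9. ] offset 0.6 allowed 17.5
head top 60.0 expect down ~57, up ~64 (+bias ~0-3)Traceback (most recent call last):
  File "<stdin>", line 9, in <module>
    return _wrapfunc(a, 'round', decimals=decimals, out=out)
    return _wrapit(obj, method, *args, **kwds)
    conv = _array_converter(obj)
ValueError: setting an array element with a sequence. The requested array has an inhomogeneous shape after 1 dimensions. The detected shape was (2,) + inhomogeneous part.
```

Offset is fine (the traceback is only a print error). The head height is slightly ambiguous, so I compare head and housing relative to the same light for both pictures, and fix the movement check.

Run:
```python
from h import *
A=cv2.imread("pics/scene0.png");B=cv2.imread("pics/s2.png");C=cv2.imread("pics/s4.png")
th=np.linspace(0,2*np.pi,90)
def pred(c,zu,h):  # rows: head centre to housing's lowest row
    return max(proj("scene",(c[0]+28*np.cos(t),c[1]+28*np.sin(t),zu))[1] for t in th)-proj("scene",(c[0],c[1],zu+h))[1]
for n,c,zu,meas in(("start",(533,-89.5),0,(255-113)/6.5),("pressed",(533,-89.5),0,(255-123)/6.5),("mat",(486.3,-307),9,(272-153)/5.5)):
    hs=np.arange(40,65,.5);print(n,"meas px",round(meas,1),"head height",hs[np.argmin([abs(pred(c,zu,h)-meas) for h in hs])],"pred up55/down48.3",round(pred(c,zu,55),1),round(pred(c,zu,48.3),1))
for n,(x,y) in dict(L=(250,140),M=(293,168),mill=(325,255),jar=(357,148)).items():
    a,b=[cv2.cvtColor(i[y:y+40,x:x+32],cv2.COLOR_BGR2GRAY).astype(np.float32) for i in(A,C)]
    s,r=cv2.phaseCorrelate(a,b,cv2.createHanningWindow((32,40),cv2.CV_32F));print(n,np.round(s,2),round(r,2))
```

```text
Traceback (most recent call last):
  File "h.py", line 9, in proj
    K,R,t=cam(n); q=K@(R@np.array(P,float)+t); return q[:2]/q[2]
          ~~~^^^
  File "h.py", line 4, in cam
    p=manip.camera_params(n); return p["K"],cv2.Rodrigues(np.array(p["rvec"]))[0],np.array(p["tvec"])
ValueError: time passes only in moves, steps and waits
```

```bash
sed -i 's/^def cam/import functools\n@functools.cache\ndef cam/' h.py
python3 - <<'E'
from h import *
A=cv2.imread("pics/scene0.png");C=cv2.imread("pics/s4.png")
th=np.linspace(0,2*np.pi,90)
def pred(c,zu,h):
    return max(proj("scene",(c[0]+28*np.cos(t),c[1]+28*np.sin(t),zu))[1] for t in th)-proj("scene",(c[0],c[1],zu+h))[1]
for n,c,zu,meas in(("start",(533,-89.5),0,(255-113)/6.5),("pressed",(533,-89.5),0,(255-123)/6.5),("mat",(486.3,-307),9,(272-153)/5.5)):
    hs=np.arange(40,65,.5);print(n,"meas px",round(meas,1),"head height",hs[np.argmin([abs(pred(c,zu,h)-meas) for h in hs])],"pred up55/down48.3",round(pred(c,zu,55),1),round(pred(c,zu,48.3),1))
for n,(x,y) in dict(L=(250,140),M=(293,168),mill=(325,255),jar=(357,148)).items():
    a,b=[cv2.cvtColor(i[y:y+40,x:x+32],cv2.COLOR_BGR2GRAY).astype(np.float32) for i in(A,C)]
    s,r=cv2.phaseCorrelate(a,b,cv2.createHanningWindow((32,40),cv2.CV_32F));print(n,np.round(s,2),round(r,2))
E
```

```text
start meas px 21.8 head height 52.0 pred up55/down48.3 22.7 20.9
pressed meas px 20.3 head height 46.0 pred up55/down48.3 22.7 20.9
mat meas px 21.6 head height 45.5 pred up55/down48.3 24.0 22.3
L [-0.32 -0.13] 0.76
M [-0.1  -0.43] 0.87
mill [ 0.24 -0.32] 0.94
jar [-0.07  0.02] 1.02
```

The head height on the mat (45.5) matches the pressed state (46) and not the up state (52), so the button is still down. Nothing else moved beyond half a pixel. I hand it in.

```bash
python3 -c "
from cell import manip
print(manip.sign_off(), manip.read_state()['clock'])"
```

```text
the job is handed in; nothing more can be done
the job is handed in; nothing more can be done
```

The working light is standing on the cork mat with its button still down. I handed the job in after about 25 s of robot time.

**Finding it:** I pressed all three gently, never above about 5.5 N.
- The two lights at y≈+256 and y≈+90 were soft, about 0.8–1 N per mm with no snap over 4 mm or so.
- The one at y≈−89 rose, fell to nothing and stayed down. I let go of it, gripped the housing and set it on the mat.

**Last checks:**
- **Position:** the light is about 1 mm from the mat's centre, against 17.5 mm allowed.
- **Button:** relative to the housing, the head measures 45.5 mm high on the mat. It measured 46 mm just after the snap and 52 mm before.
- **Surroundings:** the other two lights, the jar and the mill shifted less than half a pixel. The candle and glass were well away from the work and I did not measure them.
- **One disagreement:** a cruder estimate of the head height above the table gave 60 mm, between the expected down (57) and up (64) values. The comparison with the housing settled it as down.

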